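# Clamp the filter module in its nest with the cam-lever bolt

### The job

Clamp the black filter module down in its aluminium nest. With the orange lever left in its open, leaning position, crank it round clockwise (seen from above) until the bolt is snug against its stop; then flip the lever over the top and press it fully down, so that it lies level over the grey bridge. Keep the module in its nest, do not disturb the canister, tape roll and screwdriver nearby, and let go at the end.

Things in the scene. Friction and masses are not known exactly. Their poses are not given: they have to be found in the camera images.
- nest: fixed aluminium plate, 124 (x) x 270 (y) x 12 mm, origin under its middle. In its frame: the module lies along y at x = 0 between rails 29 mm high; a grey bridge stands over its middle, 114 mm along x, 38 mm along y, top 82 mm over the bench, with a brass bush (86 mm) at x = 0, y = 0 into which the lever bolt screws down; only the bolt and its lever stand higher
- lever_pivot (a point): centre of the pin on which the orange lever swings, exactly on the bolt's vertical axis, 107 mm over the bench when the bolt is snug, up to 5.3 mm higher before (it sinks 4 mm per turn). The frame turns with the bolt: its -x axis points the way the open lever leans, its +x axis the way the closed lever points
- lever_tip (a point): free end of the orange cam lever, 100 mm from the pivot; the lever is a bar 20 mm wide and 9 mm thick with a round cam of 13 mm radius at the pivot. Open it leans outward and up at about 55 degrees (tip 66 mm out from the bolt's axis, 76 mm above the pivot); closed it lies level on the other side of the bolt (tip 100 mm out, 10 mm above the pivot)
- clamp_bolt (a joint): turning of the bolt in rad, growing clockwise seen from above (tightening); starts between 0 and 3.8, hard stop (snug, steel collar on the brass bush) at 8.40. The lever turns with it. It resists with 0.15 N m (4 N at 40 mm from the axis) all the way and stays where it is left. At 8.40 the open lever leans along the nest's +x; closed it lies along the nest's -x, over the bridge
- clamp_lever (a joint): folding of the lever about its pin in rad: 0 fully open (leaning outward, 55 degrees above level), 0.61 upright, 2.18 closed (level, on the other side); starts between 0 and 0.12. It resists with 0.15 N m and stays where it is left; folding it pushes the rubber foot 2.5 mm down on the module
- clamp_foot: black rubber foot, 30 mm across and 11 mm high, on the plunger under the bridge, pressing on the middle of the module when clamped (spring, 6 N per mm); origin at its upper end, on the bolt's axis
- filter_module: black moulded filter module, 49 x 231 x 36 mm, 0.24 kg, lying loose in the nest along the nest's y; origin at the centre of its underside (12 mm over the bench)
- canister: black canister with a blue lid, 68 mm across, 133 mm high, standing on the bench; origin at the centre of its underside; leave alone
- tape_roll: roll of brown packing tape, 104 mm across, 49 mm high, lying flat on the bench; origin under its middle; leave alone
- screwdriver: blue screwdriver, 186 mm long, 27 mm thick, lying on the bench; origin under its middle; leave alone

How it is judged (in metres and radians):
On the way, in this order (a step that is already met when the one before it is completed fails the run):
1. the bolt is snug (within 0.25 rad of its stop) with the lever still open (folded by less than 0.45 rad) (value of joint clamp_bolt above 8.15 rad and value of joint clamp_lever below 0.45 rad), for 0.2 s.
2. the lever is flipped over and fully closed, the bolt still snug (value of joint clamp_lever above 2.06 rad and value of joint clamp_bolt above 8.05 rad), for 0.2 s.
At the end, for the whole second after the job is handed in: the bolt is within 0.35 rad of its stop, the lever within 0.12 rad of closed, and the rubber foot presses the module, still in its nest (within 20 mm of the foot, at rest), with more than 12 N (all of step 2 and contact force between clamp_foot and filter_module above 12 N and horizontal distance between clamp_foot and filter_module below 0.02 m and linear speed of filter_module below 0.01 m/s); the robot touches nothing.
It fails at once if the module is shifted by more than 20 mm (distance of filter_module from where it was at the start of the episode above 0.02 m).
It fails at once if the canister, tape roll or screwdriver is moved by more than 30 mm (distance of any of canister, tape_roll, screwdriver from where it was at the start of the episode above 0.03 m).
It also fails if it takes over 54 s, if anything falls off the work surface, if the arm or the gripper's body presses on something with over 40 N, if the wrist force passes 120 N, or if a joint passes its speed limit or range.

### The arm

A 6-joint arm with a two-finger parallel gripper is mounted at the origin on a cart in front of the work surface, level with it; the furniture and walls round the work are solid. World frame = base frame: x ahead of the robot, y to its left, z up, the work surface at z = 0. Lengths are in mm, angles in rad, forces in N, time in s.
With the tool pointing down it reaches from about 350 to 875 mm from the base axis. Payload 4.2 kg.
Tool frame: the origin (TCP) lies midway between the tips of the shut fingers; the grasp point (between the pads) lies 19 mm behind it (arm.tcp_to_grasp is the distance from the TCP to the grasp point, in mm); z points along the fingers, y is the line along which they close (so a half turn about z gives the same grasp; the last joint's range is limited). The gripper opens to 85 mm and grips with 20 to 120 N. Pads are 22 mm wide; open, the fingers measure 114 mm over their backs; the gripper's body (76 mm by 85 mm) begins 54 mm behind the grasp point. The pads swing forward as they close: fully open they stand 13 mm farther back than shut.
Start: joints at [1.424, 0.385, 0.008, 0, -1.194, -0.259], TCP at [246.688, 574.234, 231.312] pointing down, gripper open.
Joint ranges: [-3.14, 3.14], [-1.21, 2.06], [-1.07, 1.41], [-3.16, 2.05], [-2.99, -0.16], [-3.1, 3.1]. Speed limits (rad/s): [2.79, 2.79, 3.14, 3.14, 3.14, 3.14].

### API

Orientations are given as a unit quaternion [x, y, z, w].
In Python, from bench import arm, imaging, job, models gives the robot as it stands.
- The arm moves only by the tool arm_command, never from a script. Its argument "rows" is a list of rows, each an object with "grip": the opening, from 0 (shut) to 1 (fully open); "linear": the shift along the tool's x, y, z in mm, a list of three; "rot": the turn, a rotation vector about the tool's x, y, z in rad, a list of three. In form: [{"grip": grip, "linear": [tx, ty, tz], "rot": [rx, ry, rz]}, ...]. A call has 1 to 10 rows; each row is the pose to reach, as a shift and turn from the pose commanded when the call began, along the tool's axes at that moment; what a row does not reach only later rows make up. A row lasts 1/8 s, in which the tool goes at most 62.5 mm and 10.7 degrees, less where a joint would pass 70% of its speed; a pose out of reach is approached as far as the arm can. A call with a gripper value outside its range is refused whole. The fingers move at their own pace and stop on an object; the grip force is fixed at half the most. Time passes only in rows, so rows that repeat a pose let the fingers close. It gives the time, the measured TCP pose, the force, the opening and the grip force at its end, in the units of the state.
- arm.read_state(): the state, without advancing time (a new reading comes with each control period).
- imaging.get_image(name): name is "scene" or "top" or "wrist"; returns a dict with "frame" (420x560x3 uint8, red, green, blue), "fx", "fy", "cx", "cy" (pixels), "extrinsics" (4x4, takes a point from world to camera coordinates); the wrist camera has in their place "T_tool_cam" (4x4, takes a point from camera to tool coordinates, whose origin is the TCP and whose axes are the flange's). Camera axes: x right, y down, z forward; pixel columns grow to the right and rows downward; lengths in mm; the calibration is good to about 2 mm. A picture is of the moment at which its call begins: read the wrist's pose just before it. There is no depth.
- job.job_done(): hands the job in; it is judged then, once.
Trained networks look in a picture, given as the dict that the camera call returned (one of the last four; its "shot" number tells which), for a name from the list of things; names that differ only in an ending like _2 or _b are one class to them, and where a whole thing is asked for, a point or a joint stands for the part that bears it (a point fixed in the world has none). Each returns a list of dicts, best first, with "score" (0 to 1); they miss things now and then, are a little off and sometimes report something else, mostly with a low value. They report only what shows in the picture. A call takes as long as a camera call.
- models.spot_in(picture, query): "rect" ([left, top, right, bottom] in pixels, round what is visible of it).
- models.tip_of(picture, query): "pixel" ([column, row] in pixels: a listed point, or the origin of a listed thing).
The state is a dict: "clock": time; "joints": joint angles; "joint_vel": joint speeds; "joint_efforts": joint torques, N m; "position": TCP position; "ee_rot": TCP orientation; "contact_force": force on the tool from outside, world axes, zero at the start; "wrist_torque": the same for the moment, N m; "gripper_width": finger opening in mm; "grasp_force": force on a finger pad.
Only numpy, scipy, OpenCV 4.12 (cv2) and the standard library are available. Lean on these libraries where they do the work, as an engineer would, in place of code of your own. Each camera call takes 0.05 s, during which the arm holds its last target. There are 200 camera calls.

## Working session

There is one attempt and no reset: what is moved stays moved. The work goes in short steps, Python scripts to look and compute and a tool call to move; the robot and the scene stay as the last step left them, time stands still between calls to the robot, and variables do not carry over. Pictures are saved under pics/ and viewed, at most 10 in all, crops included, and the job is handed in when it is done.

Besides the shell and the picture viewer there is one more tool, called after "Request:" as name(argument=value, ...) on one line, values as JSON. arm_command: Moves the arm, as the interface text tells. Its arguments: {"type":"object","properties":{"rows":{"type":"array"}},"required":["rows"]}

```bash
mkdir -p pics
cat > h.py <<'E'
import numpy as np, cv2
from scipy.spatial.transform import Rotation as R
from bench import arm, imaging, job, models
def ray(pic,px,st=None):
    d=np.array([(px[0]-pic['cx'])/pic['fx'],(px[1]-pic['cy'])/pic['fy'],1.])
    if 'extrinsics' in pic: T=np.linalg.inv(np.array(pic['extrinsics']))
    else:
        W=np.eye(4);W[:3,:3]=R.from_quat(st['ee_rot']).as_matrix();W[:3,3]=st['position'];T=W@np.array(pic['T_tool_cam'])
    return T[:3,3],T[:3,:3]@d/np.linalg.norm(d)
def onz(r,z): return r[0]+r[1]*(z-r[0][2])/r[1][2]
def tri(rs):
    A=0;b=0
    for o,d in rs:
        P=np.eye(3)-np.outer(d,d);A=A+P;b=b+P@o
    p=np.linalg.solve(A,b);return p,[np.linalg.norm((np.eye(3)-np.outer(d,d))@(p-o)) for o,d in rs]
def save(pic,n): cv2.imwrite('pics/'+n+'.png',cv2.cvtColor(pic['frame'],cv2.COLOR_RGB2BGR))
E
python3 - <<'E'
from h import *
np.set_printoptions(precision=1,suppress=True)
ps={}
for n in('scene','top'):
    p=imaging.get_image(n);save(p,n+'0');ps[n]=p
for q in('nest','lever_pivot','lever_tip','clamp_foot','filter_module','canister','tape_roll','screwdriver'):
    rs=[]
    for n,p in ps.items():
        l=models.tip_of(p,q)
        for e in l[:2]: print(q,n,np.array(e['pixel']),round(e['score'],2))
        if l: rs.append(ray(p,l[0]['pixel']))
    if len(rs)==2: print('   ',*tri(rs))
s=arm.read_state();print(s['position'],s['ee_rot'],s['clock'])
a=cv2.imread('pics/scene0.png');b=cv2.imread('pics/top0.png')
cv2.imwrite('pics/both.png',cv2.resize(np.vstack([a,b]),None,fx=.71,fy=.71))
E
```

```text
nest scene [261.8 272.2] 0.7
nest top [269.4 216.4] 0.64
    [569.3   4.7  -5.9] [np.float64(0.03279840705444684), np.float64(0.03279840705445939)]
lever_pivot scene [265.4 227.6] 0.87
lever_pivot top [264.4 203.1] 0.75
    [589.6  13.1 105.2] [np.float64(0.5509541148569819), np.float64(0.5509541148569709)]
lever_tip scene [282.9 205. ] 0.6
lever_tip top [289.4 207.8] 0.59
    [568.7 -49.3 185.1] [np.float64(2.9509458242599935), np.float64(2.950945824260095)]
clamp_foot scene [261.9 245.6] 0.49
filter_module scene [264.7 263.8] 0.69
filter_module top [268.8 216.4] 0.79
    [569.4   2.   18.2] [np.float64(4.565838897106476), np.float64(4.565838897106494)]
canister scene [234.3 235.6] 0.61
canister top [200.5 174.2] 0.97
    [684.7 198.8  -3.6] [np.float64(1.4989931351707213), np.float64(1.4989931351705212)]
tape_roll scene [338.  293.4] 0.88
tape_roll top [344.2 212.8] 0.81
    [ 581.  -200.9    8. ] [np.float64(3.688105610846051), np.float64(3.688105610846035)]
screwdriver scene [231.1 286.2] 0.63
screwdriver top [269.3 252.7] 0.93
    [467.    7.1  -1. ] [np.float64(4.602581295702395), np.float64(4.602581295702396)]
[246.7 574.2 231.3] [ 1.  -0.2 -0.  -0. ] 0.9
```

View pics/scene0.png

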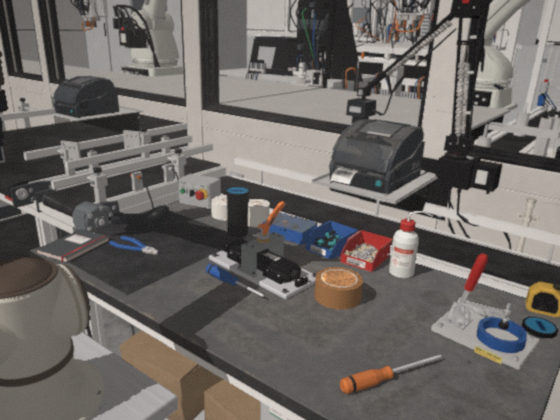

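View pics/top0.png

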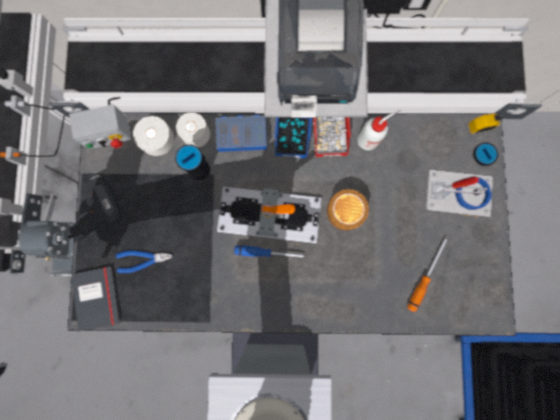

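The nest sits at about (570, 5), along world y, with pixel centre (270, 215) in the top picture. The orange lever leans towards −y with its tip at about (289, 208). Next I'll take a close look from above.

```bash
cat >> h.py <<'E'
def mv(target,yaw=0):
    s=arm.read_state();r=R.from_quat(s['ee_rot']);g=R.from_euler('z',yaw)*R.from_quat([1,0,0,0])
    print('lin',np.round(r.inv().apply(np.array(target)-s['position']),1),'rot',np.round((r.inv()*g).as_rotvec(),3))
E
python3 - <<'E'
from h import *
s=arm.read_state();print(s['ee_rot'],s['joints'])
p=imaging.get_image('wrist');print(np.round(p['T_tool_cam'],2))
mv([500,0,350])
E
```

```text
[ 9.79486003e-01 -2.01512205e-01 -3.46014204e-06 -1.63336046e-05] [ 1.42360060e+00  3.84690073e-01  7.90571087e-03 -5.47484981e-06
 -1.19397896e+00 -2.58605363e-01]
[[  -0.     -0.95   -0.3    77.22]
 [   1.     -0.      0.      0.37]
 [  -0.     -0.3     0.95 -142.5 ]
 [   0.      0.      0.      1.  ]]
lin [ 459.4  427.6 -118.7] rot [-0.     0.    -0.406]
```

Request:
arm_command(rows=[{"grip":0,"linear":[57,34,-20],"rot":[0,0,-0.05]},{"grip":0,"linear":[114,68,-40],"rot":[0,0,-0.1]},{"grip":0,"linear":[170,102,-60],"rot":[0,0,-0.15]},{"grip":0,"linear":[225,150,-70],"rot":[0,0,-0.2]},{"grip":0,"linear":[280,190,-70],"rot":[0,0,-0.25]},{"grip":0,"linear":[335,240,-70],"rot":[0,0,-0.3]},{"grip":0,"linear":[390,280,-70],"rot":[0,0,-0.35]},{"grip":0,"linear":[440,320,-70],"rot":[0,0,-0.406]},{"grip":0,"linear":[490,350,-70],"rot":[0,0,-0.406]},{"grip":0,"linear":[540,380,-70],"rot":[0,0,-0.406]}])

```text
clock: 2.2
position: [568.0, 47.7, 301.8]
ee_rot: [1.0, 0.0, 0.0, -0.0]
contact_force: [0.0, 1.5, 1.0]
gripper_width: 0.2
grasp_force: 0.0
```

Run:
```python
from h import *
s=arm.read_state();print(s['clock'],s['position'],s['ee_rot'],s['joints'],s['contact_force']);mv([610,5,290])
```

```text
2.2 [568.04667066  47.72683716 301.75297256] [ 9.99999847e-01  1.80558106e-04  4.95462531e-04 -1.67912742e-04] [ 3.67980673e-01  2.49158558e-01 -1.12671244e-02  4.44455151e-05
 -1.30932524e+00  1.20316530e+00] [0.01752944 1.45913403 0.99489929]
lin [41.9 42.7 11.8] rot [-0.    -0.001  0.   ]
```

Request:
arm_command(rows=[{"grip":0,"linear":[42,43,0],"rot":[0,0,0]},{"grip":0,"linear":[42,43,0],"rot":[0,0,0]},{"grip":0,"linear":[42,43,0],"rot":[0,0,0]}])

```text
clock: 2.58
position: [609.1, 6.4, 300.9]
ee_rot: [1.0, -0.0, -0.0, 0.0]
contact_force: [-0.9, -0.6, -0.8]
gripper_width: -0.0
grasp_force: 0.0
```

Run:
```python
from h import *
np.set_printoptions(precision=1,suppress=True)
s=arm.read_state();p=imaging.get_image('wrist');save(p,'w1')
t=imaging.get_image('scene');t2=imaging.get_image('top')
print(s['position'],s['joints'])
for q,z in(('nest',0),('lever_pivot',110),('lever_tip',187),('filter_module',12)):
    rs=[]
    l=models.tip_of(p,q)
    for e in l[:2]: print(q,np.array(e['pixel']),round(e['score'],2),onz(ray(p,e['pixel'],s),z))
    for pic in(t,t2):
        m=models.tip_of(pic,q)
        if m: rs.append(ray(pic,m[0]['pixel']));print('   fixed',onz(rs[-1],z),m[0]['score'])
    if l: rs.append(ray(p,l[0]['pixel'],s))
    print('   ',*tri(rs))
```

```text
[609.1   6.4 300.9] [ 0.3  0.3  0.1 -0.  -1.3  1.3]
nest [279.2 188.7] 0.76 [575.5   6.4   0. ]
   fixed [577.    9.2   0. ] 0.65
   fixed [571.    8.4   0. ] 0.6
    [573.6   7.3   1.1] [np.float64(1.0793787947126292), np.float64(2.923424400736296), np.float64(2.2221343309455084)]
lever_pivot [278.4 216.8] 0.78 [574.4   7.  110. ]
   fixed [590.2  13.3 110. ] 0.67
   fixed [571.2  13.8 110. ] 0.7
    [575.1   8.3 115.5] [np.float64(5.455303128487261), np.float64(7.029839926085664), np.float64(1.6493287757389739)]
lever_tip [353. 262.] 0.58 [562.4 -52.3 187. ]
lever_tip [445.1 184. ] 0.56 [ 625.7 -116.5  187. ]
   fixed [561.8 -48.2 187. ] 0.63
   fixed [568.6 -54.1 187. ] 0.79
    [564.4 -51.4 188.3] [np.float64(4.374282931623749), np.float64(4.785223921794115), np.float64(1.3026354396466293)]
filter_module [354.4 257.5] 0.39 [484.4 -93.3  12. ]
   fixed [567.7   4.7  12. ] 0.92
   fixed [568.8   4.1  12. ] 0.92
    [532.2 -36.9  67.1] [np.float64(25.724796919532334), np.float64(49.09941277788126), np.float64(45.507873893098036)]
```

View pics/w1.png

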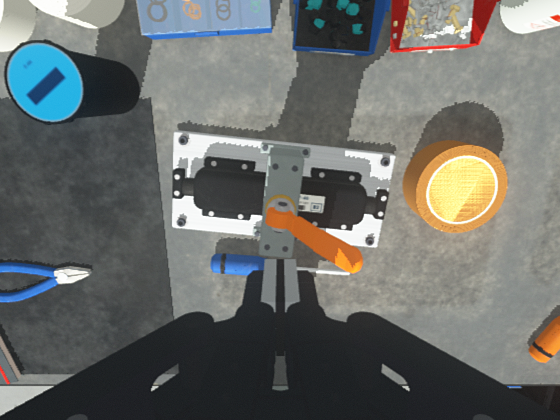

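The wrist view shows the nest with its pivot at pixel (278, 217), about (575, 7) in the world. The lever tip is at (353, 262), leaning about −101° azimuth, and the nest yaw is about −0.11 rad. I'll lower the shut fingers on the +x side of the lever and push it round clockwise.

Request:
arm_command(rows=[{"grip":0,"linear":[12,29,20],"rot":[0,0,0]},{"grip":0,"linear":[12,29,75],"rot":[0,0,0]},{"grip":0,"linear":[12,29,130],"rot":[0,0,0]},{"grip":0,"linear":[12,29,161],"rot":[0,0,0]},{"grip":0,"linear":[12,29,161],"rot":[0,0,0]},{"grip":0,"linear":[12,29,161],"rot":[0,0,0]}])

```text
clock: 4.08
position: [622.6, -22.3, 142.0]
ee_rot: [1.0, 0.0, 0.001, 0.0]
contact_force: [0.1, -0.9, 1.0]
gripper_width: 0.1
grasp_force: 0.0
```

```bash
cat >> h.py <<'E'
C=np.array([575,7.])
def circ(a0,a1,n,r=50,z=140):
    s=arm.read_state();p=s['position'];rel=p[:2]-C
    print('now',np.round(p,1),'az',np.degrees(np.arctan2(rel[1],rel[0])).round(1),'r',np.hypot(*rel).round(1),'F',np.round(s['contact_force'],1),'t',s['clock'])
    for a in np.linspace(a0,a1,n+1)[1:]:
        q=C+r*np.array([np.cos(np.radians(a)),np.sin(np.radians(a))])
        print(round(a),[round(q[0]-p[0]),round(-(q[1]-p[1])),round(p[2]-z)])
E
python3 -c "
from h import *
circ(-33,-183,10)"
```

```text
now [622.6 -22.3 142. ] az -31.7 r 55.9 F [ 0.1 -0.9  1. ] t 4.075
-48 [-14, 8, 2]
-63 [-25, 15, 2]
-78 [-37, 20, 2]
-93 [-50, 21, 2]
-108 [-63, 18, 2]
-123 [-75, 13, 2]
-138 [-85, 4, 2]
-153 [-92, -7, 2]
-168 [-96, -19, 2]
-183 [-98, -32, 2]
```

Request:
arm_command(rows=[{"grip":0,"linear":[-14,8,2],"rot":[0,0,0]},{"grip":0,"linear":[-25,15,2],"rot":[0,0,0]},{"grip":0,"linear":[-37,20,2],"rot":[0,0,0]},{"grip":0,"linear":[-50,21,2],"rot":[0,0,0]},{"grip":0,"linear":[-63,18,2],"rot":[0,0,0]},{"grip":0,"linear":[-75,13,2],"rot":[0,0,0]},{"grip":0,"linear":[-85,4,2],"rot":[0,0,0]},{"grip":0,"linear":[-92,-7,2],"rot":[0,0,0]},{"grip":0,"linear":[-96,-19,2],"rot":[0,0,0]},{"grip":0,"linear":[-98,-32,2],"rot":[0,0,0]}])

```text
clock: 5.32
position: [524.5, 9.2, 139.1]
ee_rot: [1.0, 0.0, 0.002, 0.001]
contact_force: [8.5, -9.2, 4.2]
gripper_width: -0.1
grasp_force: 2.0
```

```bash
cat >> h.py <<'E'
def look(n=None):
    s=arm.read_state();p=imaging.get_image('wrist')
    if n: save(p,n)
    for q,z in(('lever_pivot',110),('lever_tip',186)):
        for e in models.tip_of(p,q)[:2]:
            w=onz(ray(p,e['pixel'],s),z);d=w[:2]-C
            print(q,np.round(e['pixel']),round(e['score'],2),np.round(w),'az',round(np.degrees(np.arctan2(d[1],d[0]))),'r',round(np.hypot(*d)))
E
python3 -c "
from h import *
look('w2')
circ(-183,-315,9)"
```

```text
lever_pivot [286. 156.] 0.73 [575.   6. 110.] az -92 r 1
lever_tip [178. 360.] 0.93 [520.  42. 186.] az 148 r 65
now [523.5  10.3 139.1] az 176.4 r 51.6 F [ 2.1 -2.1  3.6] t 5.475
-198 [4, -12, -1]
-212 [9, -23, -1]
-227 [17, -33, -1]
-242 [28, -41, -1]
-256 [40, -45, -1]
-271 [52, -47, -1]
-286 [65, -45, -1]
-300 [77, -40, -1]
-315 [87, -32, -1]
```

View pics/w2.png

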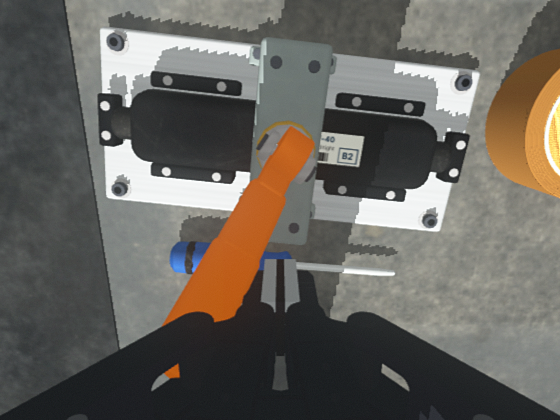

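The lever has followed to azimuth 148°, with its tip at pixel (178, 360), and the fingers trail it by 28°. I'll keep going.

Request:
arm_command(rows=[{"grip":0,"linear":[4,-12,-1],"rot":[0,0,0]},{"grip":0,"linear":[9,-23,-1],"rot":[0,0,0]},{"grip":0,"linear":[17,-33,-1],"rot":[0,0,0]},{"grip":0,"linear":[28,-41,-1],"rot":[0,0,0]},{"grip":0,"linear":[40,-45,-1],"rot":[0,0,0]},{"grip":0,"linear":[52,-47,-1],"rot":[0,0,0]},{"grip":0,"linear":[65,-45,-1],"rot":[0,0,0]},{"grip":0,"linear":[77,-40,-1],"rot":[0,0,0]},{"grip":0,"linear":[87,-32,-1],"rot":[0,0,0]}])

```text
clock: 6.6
position: [610.0, 42.8, 138.2]
ee_rot: [1.0, 0.0, -0.001, -0.001]
contact_force: [-3.9, 2.7, -0.8]
gripper_width: 0.1
grasp_force: 2.0
```

```bash
python3 -c "
from h import *
look()
circ(-315,-365,10)"
```

```text
lever_pivot [343. 308.] 0.63 [577.   7. 110.] az 10 r 2
lever_tip [337. 274.] 0.78 [638.  25. 186.] az 16 r 65
now [611.1  42.2 138.7] az 44.3 r 50.4 F [-0.1  1.5 -1.2] t 6.75
-320 [2, 3, -1]
-325 [5, 7, -1]
-330 [7, 10, -1]
-335 [9, 14, -1]
-340 [11, 18, -1]
-345 [12, 22, -1]
-350 [13, 26, -1]
-355 [14, 31, -1]
-360 [14, 35, -1]
-365 [14, 40, -1]
```

Request:
arm_command(rows=[{"grip":0,"linear":[2,3,-1],"rot":[0,0,0]},{"grip":0,"linear":[5,7,-1],"rot":[0,0,0]},{"grip":0,"linear":[7,10,-1],"rot":[0,0,0]},{"grip":0,"linear":[9,14,-1],"rot":[0,0,0]},{"grip":0,"linear":[11,18,-1],"rot":[0,0,0]},{"grip":0,"linear":[12,22,-1],"rot":[0,0,0]},{"grip":0,"linear":[13,25,-1],"rot":[0,0,0]}])

```text
clock: 7.62
position: [622.5, 20.1, 140.0]
ee_rot: [1.0, -0.0, -0.0, -0.003]
contact_force: [-8.6, 19.1, 1.1]
gripper_width: -0.3
grasp_force: 9.2
```

```bash
python3 -c "
from h import *
look()
circ(-350,-480,9)"
```

```text
lever_tip [349. 295.] 0.89 [642.  -2. 186.] az -8 r 68
now [622.4  20.5 140. ] az 16.0 r 49.3 F [-6.5 16.6  1.4] t 7.775
-364 [2, 17, 0]
-379 [0, 30, 0]
-393 [-6, 41, 0]
-408 [-14, 51, 0]
-422 [-24, 58, 0]
-437 [-36, 62, 0]
-451 [-48, 64, 0]
-466 [-61, 62, 0]
-480 [-72, 57, 0]
```

The bolt is at its stop: the reaction is 17–19 N against about 4 N of running friction, and the lever is at −8° where I expected −6°. I'll back off and go round to the outer side of the lever.

Request:
arm_command(rows=[{"grip":0,"linear":[2,-3,0],"rot":[0,0,0]},{"grip":0,"linear":[4,-28,0],"rot":[0,0,0]},{"grip":0,"linear":[30,-32,-15],"rot":[0,0,0.06]},{"grip":0,"linear":[52,-25,-27],"rot":[0,0,0.12]},{"grip":0,"linear":[54,5,-27],"rot":[0,0,0.12]},{"grip":0,"linear":[49,25,-27],"rot":[0,0,0.12]},{"grip":0,"linear":[49,25,-27],"rot":[0,0,0.12]}])

```text
clock: 8.65
position: [671.9, -10.7, 167.6]
ee_rot: [0.998, -0.061, 0.0, 0.0]
contact_force: [-0.4, -0.1, -0.1]
gripper_width: -0.1
grasp_force: 0.0
```

```bash
cat >> h.py <<'E'
def loc(az=-7.0):
    s=arm.read_state();a=np.radians(az);u=np.array([np.cos(a),np.sin(a)]);v=np.array([-u[1],u[0]]);d=s['position'][:2]-C
    print('r',round(d@u,1),'lat(+left)',round(d@v,1),'h',round(s['position'][2]-107,1),'yaw',R.from_quat(s['ee_rot']).apply([1,0,0]).round(3),'F',np.round(s['contact_force'],1),s['clock'])
E
python3 -c "
from h import *
look('w3'); loc()"
```

```text
lever_pivot [270. 366.] 0.79 [576.   7. 110.] az 19 r 1
lever_tip [269. 364.] 0.7 [642.  -3. 186.] az -9 r 68
r 98.4 lat(+left) -3.4 h 60.6 yaw [ 0.993 -0.119  0.001] F [ 0.  -0.3 -0.2] 8.8
```

View pics/w3.png

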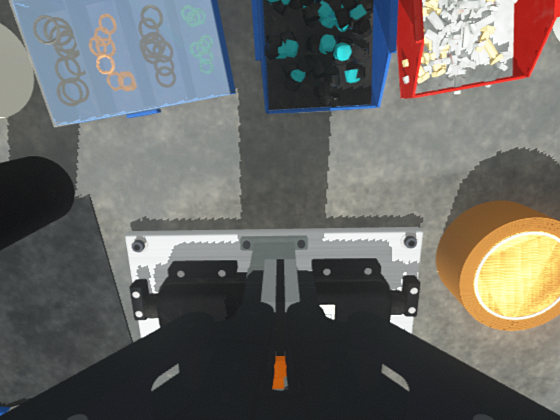

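The view is square to the nest and the orange lever lies between the fingers and the axis, near pixel (280, 372). I'll push it up to upright.

Request:
arm_command(rows=[{"grip":0,"linear":[-10,-3,0],"rot":[0,0,0]},{"grip":0,"linear":[-17,-3,0],"rot":[0,0,0]},{"grip":0,"linear":[-24,-3,0],"rot":[0,0,0]},{"grip":0,"linear":[-31,-3,-1],"rot":[0,0,0]},{"grip":0,"linear":[-38,-3,-2],"rot":[0,0,0]},{"grip":0,"linear":[-45,-3,-3],"rot":[0,0,0]},{"grip":0,"linear":[-52,-3,-4],"rot":[0,0,0]},{"grip":0,"linear":[-59,-3,-4],"rot":[0,0,0]},{"grip":0,"linear":[-66,-3,-4],"rot":[0,0,0]},{"grip":0,"linear":[-73,-3,-4],"rot":[0,0,0]}])

```text
clock: 10.05
position: [600.3, 3.3, 172.0]
ee_rot: [0.998, -0.06, 0.001, 0.0]
contact_force: [2.7, -0.7, 4.6]
gripper_width: 0.3
grasp_force: 1.7
```

```bash
python3 -c "
from h import *
loc();p=imaging.get_image('scene');e=models.spot_in(p,'lever_tip')
c=cv2.cvtColor(p['frame'],4);cv2.imwrite('pics/s4.png',cv2.resize(c[150:310,180:360],None,fx=3,fy=3))
"
```

```text
r 25.6 lat(+left) -0.6 h 65.0 yaw [ 0.993 -0.119  0.002] F [ 2.7 -0.7  4.6] 10.05
```

View pics/s4.png

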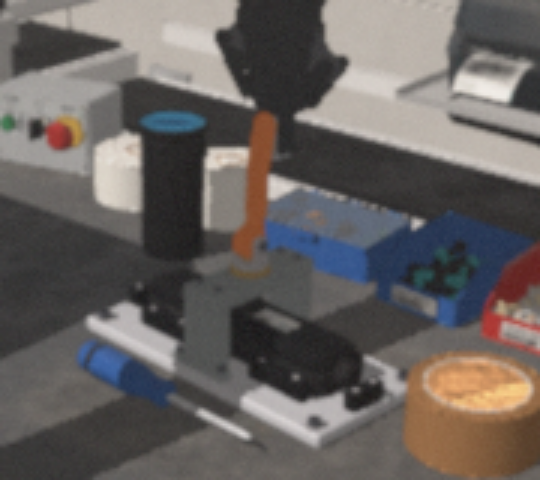

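The lever now stands upright (crop, about (262, 180)), still against the fingers. I'll fold it on over the top.

Request:
arm_command(rows=[{"grip":0,"linear":[-11,0,-1],"rot":[0,0,0]},{"grip":0,"linear":[-23,0,-1],"rot":[0,0,0]},{"grip":0,"linear":[-34,0,1],"rot":[0,0,0]},{"grip":0,"linear":[-42,0,4],"rot":[0,0,0]},{"grip":0,"linear":[-50,0,9],"rot":[0,0,0]},{"grip":0,"linear":[-57,0,14],"rot":[0,0,0]},{"grip":0,"linear":[-63,0,20],"rot":[0,0,0]},{"grip":0,"linear":[-69,0,27],"rot":[0,0,0]},{"grip":0,"linear":[-74,0,34],"rot":[0,0,0]},{"grip":0,"linear":[-78,0,42],"rot":[0,0,0]}])

```text
clock: 11.4
position: [522.8, 12.7, 128.8]
ee_rot: [0.998, -0.06, 0.0, -0.0]
contact_force: [2.7, -1.7, 2.2]
gripper_width: -0.1
grasp_force: 1.2
```

```bash
python3 -c "
from h import *
loc()"
```

```text
r -52.5 lat(+left) -0.7 h 21.8 yaw [ 0.993 -0.119  0.001] F [ 2.7 -1.7  2.2] 11.4
```

Request:
arm_command(rows=[{"grip":0,"linear":[-5,0,3],"rot":[0,0,0]},{"grip":0,"linear":[-9,0,5],"rot":[0,0,0]},{"grip":0,"linear":[-12,0,7],"rot":[0,0,0]},{"grip":0,"linear":[-12,0,8],"rot":[0,0,0]},{"grip":0,"linear":[-12,0,9],"rot":[0,0,0]},{"grip":0,"linear":[-12,0,10],"rot":[0,0,0]},{"grip":0,"linear":[-12,0,10],"rot":[0,0,0]}])

```text
clock: 12.28
position: [510.3, 14.0, 119.0]
ee_rot: [0.998, -0.06, -0.001, 0.0]
contact_force: [-0.8, -0.2, 0.2]
gripper_width: -0.0
grasp_force: 0.5
```

```bash
python3 -c "
from h import *
loc()"
```

```text
r -65.0 lat(+left) -0.9 h 12.0 yaw [ 0.993 -0.12  -0.001] F [-0.8 -0.2  0.2] 12.275
```

```bash
python3 -c "
from h import *
look('w5')
a=cv2.imread('pics/w5.png');p=imaging.get_image('scene')
c=cv2.resize(cv2.cvtColor(p['frame'],4)[170:300,190:350],(560,420));cv2.imwrite('pics/c5.png',cv2.resize(np.hstack([a,c]),(800,300)))"
```

```text
lever_pivot [279. 128.] 0.76 [575.   6. 110.] az -83 r 1
lever_tip [284. 346.] 0.81 [527.  10. 186.] az 176 r 48
lever_tip [280. 113.] 0.68 [584.   5. 186.] az -15 r 9
```

View pics/c5.png

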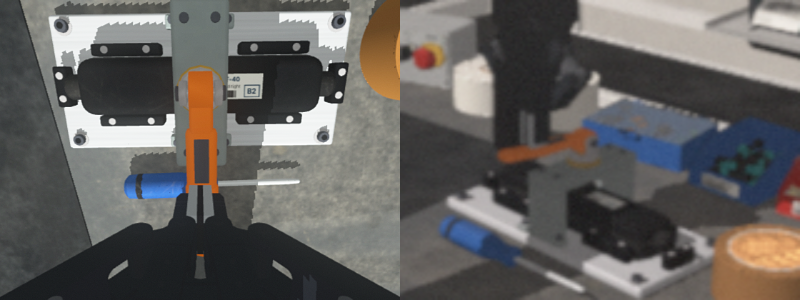

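The lever lies along the bridge with the fingers over it, nearly level. I'll keep pressing gently until the force rises.

Request:
arm_command(rows=[{"grip":0,"linear":[0,0,1],"rot":[0,0,0]},{"grip":0,"linear":[0,0,2],"rot":[0,0,0]},{"grip":0,"linear":[0,0,3],"rot":[0,0,0]},{"grip":0,"linear":[0,0,4],"rot":[0,0,0]},{"grip":0,"linear":[0,0,4],"rot":[0,0,0]}])

```text
clock: 13.1
position: [510.4, 14.0, 116.3]
ee_rot: [0.998, -0.06, -0.0, 0.0]
contact_force: [-3.6, 0.0, 9.8]
gripper_width: -0.0
grasp_force: 4.3
```

```bash
python3 -c "
from h import *
loc()"
```

```text
r -64.9 lat(+left) -0.9 h 9.3 yaw [ 0.993 -0.119 -0.001] F [-3.6  0.   9.8] 13.1
```

Request:
arm_command(rows=[{"grip":0,"linear":[0,0,1],"rot":[0,0,0]},{"grip":0,"linear":[0,0,2],"rot":[0,0,0]},{"grip":0,"linear":[0,0,2],"rot":[0,0,0]}])

```text
clock: 13.48
position: [510.2, 13.9, 115.3]
ee_rot: [0.998, -0.059, -0.0, 0.0]
contact_force: [-7.4, 2.2, 15.8]
gripper_width: -0.3
grasp_force: 7.4
```

```bash
python3 -c "
from h import *
loc()"
```

```text
r -65.2 lat(+left) -1.0 h 8.3 yaw [ 0.993 -0.119 -0.001] F [-7.4  2.2 15.8] 13.475
```

At 16 N, about 1 N m on the lever, it has clearly reached its stop. I'll rise clear and check.

Request:
arm_command(rows=[{"grip":0,"linear":[0,0,2],"rot":[0,0,0]},{"grip":0,"linear":[0,0,-10],"rot":[0,0,0]},{"grip":0,"linear":[0,0,-60],"rot":[0,0,0]},{"grip":0,"linear":[40,-50,-110],"rot":[0,0,0]},{"grip":0,"linear":[60,-100,-130],"rot":[0,0,0]},{"grip":0,"linear":[60,-150,-130],"rot":[0,0,0]},{"grip":0,"linear":[60,-150,-130],"rot":[0,0,0]}])

```text
clock: 14.35
position: [589.3, 159.5, 242.7]
ee_rot: [0.998, -0.058, 0.0, -0.001]
contact_force: [0.5, -0.2, -0.4]
gripper_width: 0.1
grasp_force: 0.0
```

```bash
python3 -c "
from h import *
s=arm.read_state();print(s['position'],s['contact_force'],s['clock'])
p=imaging.get_image('wrist');save(p,'w6');q=imaging.get_image('scene');q2=imaging.get_image('top')
for n in('lever_pivot','lever_tip','filter_module'):
    rs=[]
    for pic in(p,q,q2):
        l=models.tip_of(pic,n)
        if l: rs.append(ray(pic,l[0]['pixel'],s));print(n,np.round(l[0]['pixel']),round(l[0]['score'],2),np.round(onz(rs[-1],12 if n[0]=='f' else 112)))
    if len(rs)>1: print(*tri(rs))
a=cv2.imread('pics/w6.png')
c=cv2.resize(cv2.cvtColor(q['frame'],4)[170:300,190:350],(560,420));cv2.imwrite('pics/c6.png',cv2.resize(np.hstack([a,c]),(800,300)))"
```

```text
[589.30202034 159.54550403 242.70991435] [ 0.45693331 -0.21707941 -0.436157  ] 14.35
lever_pivot [469. 198.] 0.7 [573.   9. 112.]
lever_pivot [264. 229.] 0.77 [569.   1. 112.]
lever_pivot [268. 210.] 0.57 [571.   4. 112.]
[572.07525973   5.20149058 108.73764492] [np.float64(1.9183337889466407), np.float64(1.2095891172081696), np.float64(1.4548465747576653)]
lever_tip [457. 311.] 0.96 [470.  15. 112.]
lever_tip [269. 208.] 0.72 [577.   3. 112.]
[547.09363864  27.95529558 196.63646906] [np.float64(33.453146066512716), np.float64(33.45314606651271)]
filter_module [424. 174.] 0.73 [572.   6.  12.]
filter_module [261. 262.] 0.76 [585.  19.  12.]
filter_module [269. 212.] 0.75 [578.   5.  12.]
[574.46501918   7.94387708  19.67742562] [np.float64(1.3152961165392092), np.float64(2.654121424872056), np.float64(3.939596980485501)]
```

View pics/c6.png

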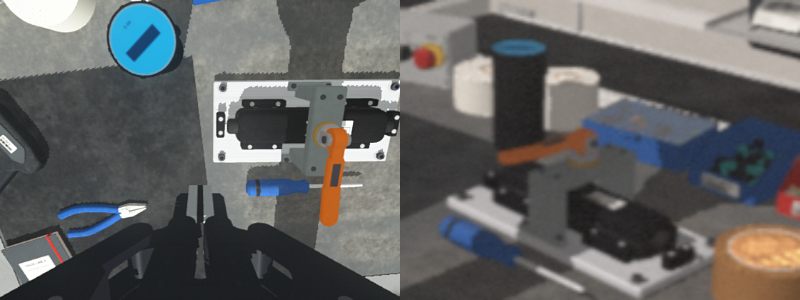

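The lever lies level along the nest's −x, over the bridge: the wrist view puts its tip about 101 mm out, at azimuth about 176°. The module is in place, the neighbouring objects are untouched and the arm is clear, so I'm handing in.

```bash
python3 -c "
from h import *
print(job.job_done())"
```

```text
the job is handed in; nothing more can be done
None
```

I cranked the bolt to its stop, flipped the lever over and pressed it level over the bridge, then backed the arm clear and handed the job in at about 14.5 s. The module is in its nest and the neighbouring items look undisturbed, but I did not measure the foot force and no verdict came back.

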